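Refit the drive shaft of a bench tube rotator

ROBOT

A 6-joint arm with a two-finger parallel gripper is mounted at the origin on the work surface. World frame = base frame: x ahead of the robot, y to its left, z up, the work surface at z = 0. Lengths are in m, angles in rad, forces in N, time in s.
With the tool pointing down it reaches from about 0.275 to 0.975 m from the base axis. Payload 8.4 kg.
Tool frame: the origin (TCP) lies midway between the tips of the shut fingers; the grasp point (between the pads) lies 19 mm behind it (bot.pinch_z is the distance from the TCP to the grasp point, in m); z points along the fingers, x is the direction in which the jaws open and shut, and the axes are right-handed (so a half turn about z gives the same grasp; the last joint's range is limited). The gripper opens to 92 mm and grips with 3 to 60 N. Pads are 20 mm wide; open, the fingers measure 128 mm over their backs; the gripper's body (75 mm by 189 mm) begins 69 mm behind the grasp point.
Start: joints at [-1.287, 0.353, 1.633, -0, 1.155, -0.002], TCP at [0.176, -0.6, 0.215] pointing down, gripper open.
Joint ranges: [-2.63, 2.63], [-0.92, 2.1], [0.06, 2.66], [-1.3, 4.44], [0, 2.69], [-3.02, 3.02]. Speed limits (rad/s): [2.22, 2.22, 2.79, 3.14, 3.14, 3.14].

INTERFACE

Orientations are given as a unit quaternion [w, x, y, z].
In Python, from cell import bot gives the robot as it stands.
- The arm moves only by the shell command python3 -m creep 'ROWS' [OPENING] [FORCE]. ROWS is JSON, a list of rows, each an object of numbers: "tx", "ty", "tz": the shift along the tool's x, y, z in mm; "ax", "ay", "az": the turn, a rotation vector about the tool's x, y, z in degrees. In form: [{"tx": .., "ty": .., "tz": .., "ax": .., "ay": .., "az": ..}, ...]. A call has 1 to 20 rows; each row is the pose to reach, as a shift and turn from the pose measured when the call began, along the tool's axes at that moment; what a row does not reach only later rows make up. A row lasts 1/12 s, in which the tool goes at most 41.7 mm and 7.16 degrees, less where a joint would pass 70% of its speed; a pose out of reach is approached as far as the arm can. A call with a gripper value outside its range is refused whole. OPENING is the closure, from -1 (fully open) to 1 (shut), set as the call begins (- or left out, the last holds). The fingers move at their own pace and stop on an object; FORCE is the grip in N (left out, the last holds). Time passes only in rows, so rows that repeat a pose let the fingers close. It gives the time, the measured TCP pose, the force and the opening at its end, in the units of the state.
- bot.get_state(): the state, without advancing time (a new reading comes with each control period).
- bot.get_image(name): name is "scene" or "side" or "wrist"; returns a dict with "image" (400x640x3 uint8, red, green, blue), "fx", "fy", "cx", "cy" (pixels), "origin" and "orientation" of the camera in the world; the wrist camera has in their place "tool_from_camera" (4x4, takes a point from camera to tool coordinates, whose origin is the TCP and whose axes are the tool frame's). Camera axes: x right, y down, z forward; pixel columns grow to the right and rows downward; lengths in m; the calibration is good to about 2 mm. A picture is of the moment at which its call begins: read the wrist's pose just before it. There is no depth.
- bot.hand_in(): hands the job in, once; it reports no verdict.
Trained networks look in a picture, given as the dict that the camera call returned (one of the last four; its "shot" number tells which), for a name from the list of things; names that differ only in an ending like _2 or _b are one class to them, and where a whole thing is asked for, a point or a joint stands for the part that bears it (a point fixed in the world has none). Each returns a list of dicts, best first, with "conf" (0 to 1); they miss things now and then, are a little off and sometimes report something else, mostly with a low value. They report only what shows in the picture. A call takes as long as a camera call.
- bot.masks_of(label, picture): "region" (400x640 bool, what is visible of it) and "uv" ([column, row] in pixels, amid what is visible of it).
- bot.landmark_of(label, picture): "uv" ([column, row] in pixels: a listed point, or the origin of a listed thing).
The state is a dict: "time_s": time; "joint_positions": joint angles; "qvel": joint speeds; "joint_torque": joint torques, N m; "position": TCP position; "orientation": TCP orientation; "wrist_force": force on the tool from outside, world axes, zero at the start; "wrist_torque": the same for the moment, N m; "grip_width": finger opening in m.
Only numpy, scipy, OpenCV 4.12 (cv2) and the standard library are available. Lean on these libraries where they do the work, as an engineer would, in place of code of your own. Each camera call takes 0.05 s, during which the arm holds its last target. There are 200 camera calls.

TASK

Refit the drive shaft of the tube rotator: lift it off its blue V-rest by its dark knurled grip, thread it tip first through both green bearing blocks and on into the drive socket until it is fully home. The blocks sit loose in their slots and may each be out of line, so feel the shaft in gently and never force it. Then swing the red keeper bar down flat behind the brass collar, let go, and leave everything else on the bench where it is.

Things in the scene. Friction and masses are not known exactly. Their poses are not given: they have to be found in the camera images.
- shaft_grip (a point): centre of the shaft's dark knurled grip, 44 mm long (on its axis, half-way up), the place to grip; y axis along the shaft to the tip. A dark steel hand knob, 29 mm across, sits 44 to 64 mm behind this point, a brass collar, 24 mm across, 59 to 69 mm ahead, the tip 233 mm ahead. It starts level, axis 60 mm above the bench, in V notches 35 mm behind and 185 mm ahead of this point.
- shaft_tip (a point): centre of the shaft's flat tip, 233 mm ahead of shaft_grip. The tip is bevelled from 12 to 9.6 mm across over its last 3 mm.
- shaft: the drive shaft: a straight aluminium rod, 12 mm in diameter, 297 mm long over its hand knob, about 0.2 kg, centre of mass about 16 mm ahead of shaft_grip; same origin and axes as shaft_grip
- v_rest: shaft rest, fixed: grey base plate 60 x 244 x 10 mm with two blue V-notched uprights 62 mm high, each 8 mm thick; origin under its middle, y axis along the shaft. The shaft's grip point starts 75 mm from the origin towards -y.
- rotator: bench tube rotator, fixed: white body 110 mm wide (x), 55 mm high, from y = -45 to 260 mm of its frame; its y axis is the way the shaft goes in, z is up, the origin lies on the bench under the middle of the first bearing block. The shaft's line is x = 0, 95 mm above the bench. The motor housing (y from 154 mm on) is 150 mm high.
- bearing_a (a point): on the shaft's line, at the near face of the green bearing block A (24 mm thick along y, bore 13.5 mm, top 21 mm above the line), fixed to the rotator at the MIDDLE of the block's slot. The block itself stands up to 9 mm to either side (x), which is not measured; it slides sideways under 0.5 to 1 N and stays; its bore is true in height and direction. Axes as the rotator's.
- bearing_b (a point): the same for the equal bearing block B, 70 mm further along y; it stands up to 9 mm to either side (x) of this point, independently of block A.
- socket (a point): centre of the mouth of the drive socket, 142 mm beyond bearing_a on the shaft's line: a dark steel hub with a blind bore of 13.8 mm, 18 mm deep, rigid. Home: the tip stands on the bottom of the bore. Axes as the rotator's.
- keeper_mid (a point): upper side of the red keeper bar, 26 mm from its hinge; with the bar down this point lies above the shaft's line, 19.5 mm above it and 21.5 mm before bearing_a (y = -33.5 mm in the rotator's frame). The bar is 8 mm thick along y and 48 mm long from the hinge. While up it leans over the shaft's line: bring the shaft in along the line from behind it, not down from above.
- keeper (a joint): angle of the keeper bar (rad): 0 down and level, 0.7 fully up. Hinge along y, 26 mm to the -x side of the shaft's line, 12.5 mm above it; when down the bar points to +x, across the top of the shaft. It stays up by friction (0.05 N m) and is pushed over and down from above; it comes down only when the collar has passed it (shaft within 3 mm of home).
- tube_wheel: blue plastic tube wheel lying flat (110 mm across, 16 mm high); not needed
- beaker: glass beaker, 70 mm across, 90 mm high; not needed
- amber_bottle: amber reagent bottle, 68 mm across, 150 mm high; not needed
- amber_jar: amber jar with a white cap, 60 mm across, 90 mm high; not needed
- screwdriver: screwdriver with an orange handle, 190 mm long; not needed
- hex_key: small dark L-shaped hex key; not needed
- tube_rack: yellow rack with capped tubes, 72 x 142 mm, 78 mm high; not needed

How it is judged:
By the outcome, as a careful person would: the job done as asked, in the order asked, and still so for the second after the job is handed in, with the robot touching nothing.
It also fails if it takes over 72 s, if anything falls off the work surface, if the arm or the gripper's body presses on something with over 40 N, if the wrist force passes 120 N, or if a joint passes its speed limit or range.

## Working session

There is one attempt and no reset: what is moved stays moved. The work goes in short steps, Python scripts to look and compute and a shell command to move; the robot and the scene stay as the last step left them, time stands still between calls to the robot, and variables do not carry over. Pictures are saved under pics/ and viewed, about 8 in all and at most 12, crops included, and the job is handed in when it is done.

```bash
ls; mkdir -p pics; cat > h.py <<'E'
import numpy as np, cv2
from scipy.spatial.transform import Rotation as R
from cell import bot
def Rq(q): return R.from_quat([q[1],q[2],q[3],q[0]]).as_matrix()
def cam(p,st=None):
    if 'tool_from_camera' in p:
        T=np.array(p['tool_from_camera']); Rt=Rq(st['orientation'])
        return Rt@T[:3,3]+np.array(st['position']), Rt@T[:3,:3]
    return np.array(p['origin']), (Rq(p['orientation']) if np.size(p['orientation'])==4 else np.array(p['orientation']))
def ray(p,uv,st=None):
    o,Rc=cam(p,st); d=np.array([(uv[0]-p['cx'])/p['fx'],(uv[1]-p['cy'])/p['fy'],1]); d=Rc@d
    return o,d/np.linalg.norm(d)
def atz(p,uv,z,st=None):
    o,d=ray(p,uv,st); return o+d*(z-o[2])/d[2]
def tri(rs):
    A=sum(np.eye(3)-np.outer(d,d) for o,d in rs); b=sum((np.eye(3)-np.outer(d,d))@o for o,d in rs)
    x=np.linalg.solve(A,b); return x,[np.linalg.norm((np.eye(3)-np.outer(d,d))@(x-o)) for o,d in rs]
def save(p,n,crop=None,k=1):
    im=p['image'][:,:,::-1]
    if crop: im=im[crop[1]:crop[3],crop[0]:crop[2]]
    cv2.imwrite('pics/'+n,cv2.resize(im,None,fx=k,fy=k,interpolation=cv2.INTER_CUBIC))
def proj(p,X,st=None):
    o,Rc=cam(p,st); c=Rc.T@(np.array(X)-o); return [p['cx']+p['fx']*c[0]/c[2],p['cy']+p['fy']*c[1]/c[2]]
E
python3 - <<'E'
from h import *
np.set_printoptions(precision=4,suppress=True)
ps={n:bot.get_image(n) for n in('scene','side')}
for n,p in ps.items(): print(n,p['origin'],p['orientation'],p['fx'],p['cx'],p['cy'])
Z=dict(shaft_grip=.06,shaft_tip=.06,v_rest=0,rotator=0,bearing_a=.095,bearing_b=.095,socket=.095,keeper_mid=.12)
for l in Z:
    rs=[]
    for n,p in ps.items():
        r=bot.landmark_of(l,p)
        for q in r[:2]: print(l,n,round(q['conf'],2),np.round(q['uv'],1),atz(p,q['uv'],Z[l]))
        if r: rs.append(ray(p,r[0]['uv']))
    if len(rs)==2: print('   tri',*tri(rs))
save(ps['scene'],'a.png'); save(ps['side'],'b.png')
s=bot.get_state(); print(s['position'],s['orientation'],s['wrist_force'],s['time_s'],bot.pinch_z)
E
```

```text
pics
scene [ 1.3347 -0.4375  0.7253] [-0.392   0.7689  0.4559 -0.2174] 418.7623572742889 312.63478410371914 197.09854639216906
side [0.3977 0.7526 1.0642] [ 0.0365 -0.1217  0.9354 -0.3299] 409.27543672817507 316.5804262652223 195.72178856324004
shaft_grip scene 0.73 [191.1 191.1] [ 0.3911 -0.2632  0.06  ]
shaft_grip side 0.73 [385.9 157.4] [ 0.403  -0.2552  0.06  ]
   tri [ 0.4001 -0.2609  0.0609] [np.float64(0.005554492900042317), np.float64(0.005554492900042397)]
shaft_tip scene 0.64 [275.3 175.8] [ 0.428  -0.0322  0.06  ]
shaft_tip side 0.67 [370.3 208.3] [ 0.4171 -0.0262  0.06  ]
   tri [ 0.4181 -0.0292  0.0542] [np.float64(0.001553254251500449), np.float64(0.001553254251500516)]
v_rest scene 0.63 [224.  199.1] [ 0.387  -0.1761  0.    ]
v_rest scene 0.51 [187.9 191.8] [ 0.3052 -0.2566  0.    ]
v_rest side 0.97 [377.9 185.9] [ 0.4096 -0.1741  0.    ]
   tri [ 0.4054 -0.1756  0.0071] [np.float64(0.007190723903436758), np.float64(0.007190723903436617)]
rotator scene 0.82 [315.8 212. ] [0.5599 0.027  0.    ]
rotator scene 0.17 [305.7 176. ] [0.3905 0.0875 0.    ]
rotator side 0.88 [3
[... 799 characters left out ...]
3974653233548057), np.float64(0.002397465323354721)]
socket scene 0.84 [360.6 177. ] [0.5866 0.1481 0.095 ]
socket side 0.75 [308.3 234.4] [0.5698 0.1378 0.095 ]
   tri [0.5762 0.145  0.0945] [np.float64(0.009336308637887798), np.float64(0.009336308637887803)]
keeper_mid scene 0.37 [304.7 176.9] [ 0.5491 -0.0037  0.12  ]
keeper_mid scene 0.25 [451.2 187.9] [0.7627 0.3009 0.12  ]
keeper_mid side 0.71 [387.8 160.7] [ 0.3947 -0.1821  0.12  ]
keeper_mid side 0.37 [328.7 189.4] [ 0.5488 -0.0173  0.12  ]
   tri [ 0.4625 -0.0444  0.1563] [np.float64(0.09895835956774804), np.float64(0.09895835956774798)]
[ 0.1762 -0.5996  0.2146] [ 0.      0.8006 -0.5992  0.    ] [ 0.2235 -0.6802  0.6607] 0.9 0.0187
```

View pics/a.png

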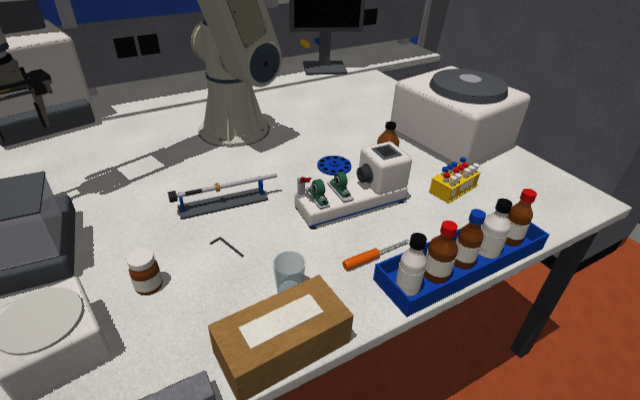

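View pics/b.png

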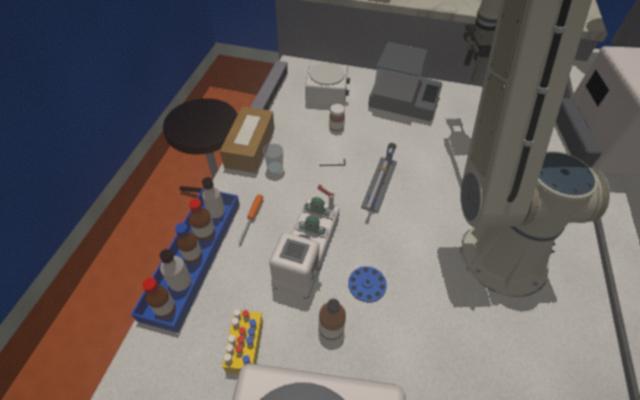

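The scene picture shows the shaft on its rest running from (172,195) to (277,176). The red keeper is at (305,180), the green blocks at (320,190) and (341,183), and the socket at (362,173). The side view agrees. Next I'll compute the move to a viewing pose above the grip.

```bash
cat >> h.py <<'E'
def delta(pos,xdir):
    "rows' values for tool-down pose with TCP at pos, tool x along xdir (world)"
    s=bot.get_state(); Rt=Rq(s['orientation']); x=np.array([xdir[0],xdir[1],0]); x/=np.linalg.norm(x); z=np.array([0,0,-1.]); T=np.c_[x,np.cross(z,x),z]
    print('t mm',np.round(Rt.T@(np.array(pos)-s['position'])*1000,1),'a deg',np.round(R.from_matrix(Rt.T@T).as_rotvec(degrees=True),2))
E
python3 - <<'E'
from h import *
np.set_printoptions(precision=3,suppress=True)
delta([.42,-.20,.27],[.997,-.077])
p=bot.get_image('wrist');print(np.array(p['tool_from_camera']),p['fx'])
E
```

```text
t mm [-314.7 -346.6  -55.4] a deg [  0.    -0.01 -69.21]
[[ 1.    -0.    -0.    -0.   ]
 [ 0.     0.969  0.249 -0.07 ]
 [-0.    -0.249  0.969 -0.17 ]
 [ 0.     0.     0.     1.   ]] 313.4058159161214
```

```bash
python3 -m creep '[{"tx":-315,"ty":-347,"tz":-55,"az":-69.2},{"tx":-315,"ty":-347,"tz":-55,"az":-69.2},{"tx":-315,"ty":-347,"tz":-55,"az":-69.2},{"tx":-315,"ty":-347,"tz":-55,"az":-69.2},{"tx":-315,"ty":-347,"tz":-55,"az":-69.2},{"tx":-315,"ty":-347,"tz":-55,"az":-69.2},{"tx":-315,"ty":-347,"tz":-55,"az":-69.2},{"tx":-315,"ty":-347,"tz":-55,"az":-69.2},{"tx":-315,"ty":-347,"tz":-55,"az":-69.2},{"tx":-315,"ty":-347,"tz":-55,"az":-69.2},{"tx":-315,"ty":-347,"tz":-55,"az":-69.2},{"tx":-315,"ty":-347,"tz":-55,"az":-69.2},{"tx":-315,"ty":-347,"tz":-55,"az":-69.2},{"tx":-315,"ty":-347,"tz":-55,"az":-69.2}]' -1 20
python3 - <<'E'
from h import *
np.set_printoptions(precision=4,suppress=True)
s=bot.get_state();p=bot.get_image('wrist')
print(s['time_s'],s['position'],s['orientation'])
for l,z in dict(shaft_grip=.06,shaft_tip=.06,v_rest=0).items():
    for q in bot.landmark_of(l,p)[:2]: print(l,round(q['conf'],2),np.round(q['uv'],1),atz(p,q['uv'],z,s))
for q in bot.masks_of('shaft',p)[:1]:
    m=q['region']; v,u=np.nonzero(m); P=np.array([atz(p,(a,b),.06,s)[:2] for a,b in zip(u,v)])
    vx,vy,x0,y0=cv2.fitLine(P.astype(np.float32),cv2.DIST_HUBER,0,1e-5,1e-5).ravel(); print('line',vx,vy,x0,y0,'slope',vx/vy,'x at y=-.26',x0+(-.26-y0)*vx/vy,P[:,1].min(),P[:,1].max())
save(p,'c.png')
E
```

```text
0.95 [ 0.1762 -0.5996  0.2146] [ 0.      0.8006 -0.5992  0.    ]validation failed for argument at $[0]...
```

View pics/c.png

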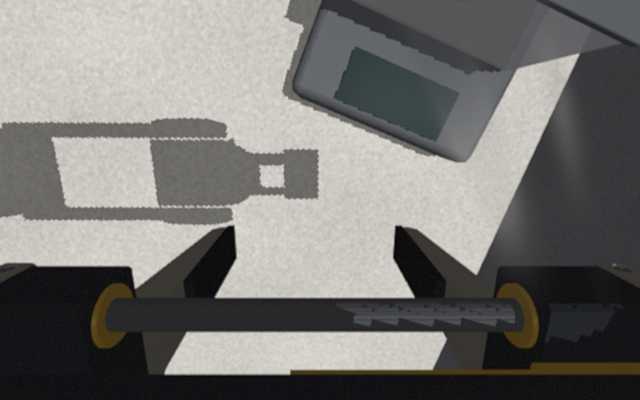

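The move was refused and the arm hasn't moved, so this picture only shows the start view: a scale at (380,90) and the open fingers. Perhaps every row needs all six keys.

```bash
python3 -m creep '[{"tx":-40,"ty":-44,"tz":-7,"ax":0,"ay":0,"az":-7}]' -1 20; echo; python3 -m creep --help 2>&1 | head -20
```

```text
time_s: 1.28
position: [0.1957, -0.568, 0.2187]
orientation: [0.001, 0.834, -0.551, 0.0]
wrist_force: [-0.1, 0.6, 0.6]
grip_width: 0.0915

invalid input: not JSON, or not a number
```

```bash
python3 - <<'E'
from h import *
delta([.42,-.20,.27],[.997,-.077])
E
```

```text
t mm [-250.2 -350.7  -52.4] a deg [ 1.500e-01 -3.000e-02 -6.246e+01]
```

```bash
python3 -m creep '[{"tx":-250,"ty":-351,"tz":-52,"ax":0,"ay":0,"az":-62.5},{"tx":-250,"ty":-351,"tz":-52,"ax":0,"ay":0,"az":-62.5},{"tx":-250,"ty":-351,"tz":-52,"ax":0,"ay":0,"az":-62.5},{"tx":-250,"ty":-351,"tz":-52,"ax":0,"ay":0,"az":-62.5},{"tx":-250,"ty":-351,"tz":-52,"ax":0,"ay":0,"az":-62.5},{"tx":-250,"ty":-351,"tz":-52,"ax":0,"ay":0,"az":-62.5},{"tx":-250,"ty":-351,"tz":-52,"ax":0,"ay":0,"az":-62.5},{"tx":-250,"ty":-351,"tz":-52,"ax":0,"ay":0,"az":-62.5},{"tx":-250,"ty":-351,"tz":-52,"ax":0,"ay":0,"az":-62.5},{"tx":-250,"ty":-351,"tz":-52,"ax":0,"ay":0,"az":-62.5},{"tx":-250,"ty":-351,"tz":-52,"ax":0,"ay":0,"az":-62.5},{"tx":-250,"ty":-351,"tz":-52,"ax":0,"ay":0,"az":-62.5},{"tx":-250,"ty":-351,"tz":-52,"ax":0,"ay":0,"az":-62.5},{"tx":-250,"ty":-351,"tz":-52,"ax":0,"ay":0,"az":-62.5}]' -1 20
cat > look.py <<'E'
import sys
from h import *
np.set_printoptions(precision=4,suppress=True)
s=bot.get_state();p=bot.get_image('wrist')
print(s['time_s'],s['position'],s['orientation'],s['wrist_force'])
for a in sys.argv[2:]:
    l,z=a.split('=')
    for q in bot.landmark_of(l,p)[:2]: print(l,round(q['conf'],2),np.round(q['uv'],1),atz(p,q['uv'],float(z),s))
for q in bot.masks_of('shaft',p)[:1]:
    m=q['region']; v,u=np.nonzero(m); P=np.array([atz(p,(a,b),.06,s)[:2] for a,b in zip(u,v)])
    vx,vy,x0,y0=cv2.fitLine(P.astype(np.float32),cv2.DIST_HUBER,0,1e-5,1e-5).ravel(); print('line slope',vx/vy,'x at y=-.26',x0+(-.26-y0)*vx/vy,P[:,1].min(),P[:,1].max())
save(p,sys.argv[1])
E
python3 look.py d.png shaft_grip=.06 shaft_tip=.06 v_rest=0
```

```text
time_s: 2.45
position: [0.4199, -0.2007, 0.2695]
orientation: [0.001, 0.999, -0.038, -0.001]
wrist_force: [0.3, -0.7, 1.3]
grip_width: 0.0918
2.45 [ 0.4199 -0.2007  0.2695] [ 0.0013  0.9993 -0.0382 -0.0007] [ 0.3454 -0.6646  1.2582]
shaft_grip 0.81 [301.7 227.7] [ 0.3991 -0.2665  0.06  ]
shaft_tip 0.64 [307.5  23. ] [ 0.4259 -0.0314  0.06  ]
v_rest 0.73 [304.  158.9] [ 0.4069 -0.1865  0.    ]
line slope 0.11864357 x at y=-.26 0.39852244 -0.3305049489672952 -0.029107219673863885
```

View pics/d.png

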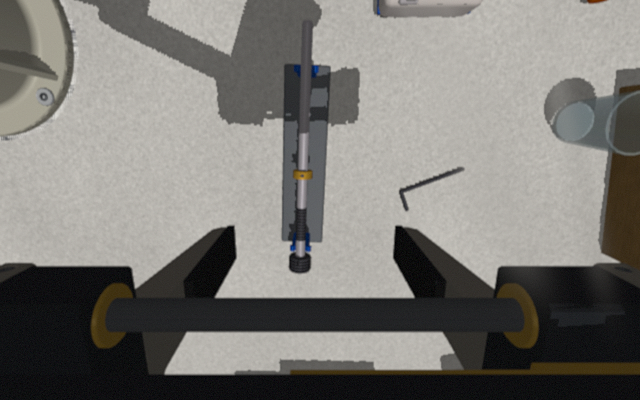

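The wrist view shows the shaft from the knob at (300,262) to the tip at (307,23). The collar is at (302,174) and the grip at (302,228), which matches the networks. The grip is at about (0.399, -0.265) and the shaft is yawed 6.8°. I'll look at the rotator from above before grasping.

```bash
python3 -m creep '[{"tx":134,"ty":-211,"tz":0,"ax":0,"ay":0,"az":0},{"tx":134,"ty":-211,"tz":0,"ax":0,"ay":0,"az":0},{"tx":134,"ty":-211,"tz":0,"ax":0,"ay":0,"az":0},{"tx":134,"ty":-211,"tz":0,"ax":0,"ay":0,"az":0},{"tx":134,"ty":-211,"tz":0,"ax":0,"ay":0,"az":0},{"tx":134,"ty":-211,"tz":0,"ax":0,"ay":0,"az":0},{"tx":134,"ty":-211,"tz":0,"ax":0,"ay":0,"az":0},{"tx":134,"ty":-211,"tz":0,"ax":0,"ay":0,"az":0},{"tx":134,"ty":-211,"tz":0,"ax":0,"ay":0,"az":0}]' -1 20
python3 look.py e.png bearing_a=.095 socket=.095 rotator=0 keeper_mid=.12 bearing_b=.095
```

```text
time_s: 3.45
position: [0.5694, -0.0016, 0.2684]
orientation: [0.001, 0.999, -0.039, -0.001]
wrist_force: [0.0, -1.1, 0.2]
grip_width: 0.0922
3.45 [ 0.5694 -0.0016  0.2684] [ 0.0014  0.9992 -0.039  -0.0012] [ 0.0273 -1.0873  0.2221]
bearing_a 0.79 [308.2 103.3] [0.5698 0.0826 0.095 ]
bearing_a 0.6 [316.  170.4] [0.5725 0.0111 0.095 ]
socket 0.94 [311.8  32.8] [0.5789 0.1491 0.095 ]
rotator 0.57 [311.1 152.7] [0.5668 0.0205 0.    ]
keeper_mid 0.89 [305.  197.4] [ 0.5591 -0.0123  0.12  ]
bearing_b 0.79 [308.2 103.3] [0.5698 0.0826 0.095 ]
bearing_b 0.6 [316.  170.4] [0.5725 0.0111 0.095 ]
line slope 0.11706193 x at y=-.26 0.3987201 -0.28257060618243324 -0.02831287560266925
```

View pics/e.png

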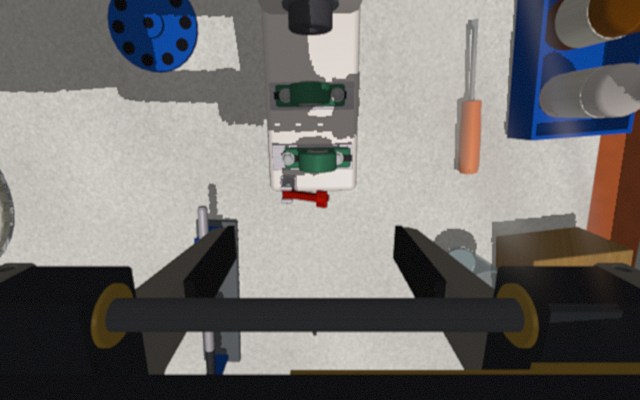

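```bash
python3 - <<'E'
from h import *
np.set_printoptions(precision=4,suppress=True)
s=bot.get_state();p=bot.get_image('wrist')
save(p,'f.png',(240,0,380,215),2.75)
im=p['image'].astype(int); g=((im[:,:,1]>im[:,:,0]*1.4)&(im[:,:,1]>im[:,:,2]*1.1)&(im[:,:,1]>30)).astype(np.uint8)
n,l,st,c=cv2.connectedComponentsWithStats(g)
for i in range(1,n):
    if st[i,4]>60: print('green',st[i],c[i],atz(p,c[i],.1,s))
for lab in('bearing_a','rotator','keeper_mid'):
    for q in bot.masks_of(lab,p)[:3]:
        m=q['region'].astype(np.uint8); x,y,w,h=cv2.boundingRect(m); print(lab,round(q['conf'],2),x,y,w,h,q['uv'])
        if lab=='rotator':
            for r in range(y,y+h,8):
                u=np.nonzero(m[r])[0]
                if len(u): print(r,u.min(),u.max(),atz(p,(u.min(),r),.055,s)[:2],atz(p,(u.max(),r),.055,s)[:2])
E
```

```text
green [ 275   82   69   24 1083] [308.8412  93.5651] [0.572  0.0917 0.1   ]
green [ 284  147   65   25 1012] [316.7243 159.2144] [0.5748 0.0238 0.1   ]
bearing_a 0.81 257 0 105 208 [314.0, 93.9]
rotator 0.96 257 0 105 209 [311.3, 93.0]
0 257 361 [0.5235 0.1956] [0.6361 0.1866]
8 260 359 [0.5258 0.1876] [0.6336 0.179 ]
16 260 358 [0.5248 0.1798] [0.6321 0.1713]
24 261 358 [0.5249 0.1719] [0.6318 0.1633]
32 262 358 [0.5251 0.1638] [0.6314 0.1553]
40 262 359 [0.5241 0.1557] [0.6322 0.1471]
48 262 358 [0.5231 0.1476] [0.6307 0.139 ]
56 262 359 [0.5221 0.1393] [0.6314 0.1306]
64 263 358 [0.5222 0.1309] [0.6299 0.1223]
72 263 358 [0.5212 0.1224] [0.6296 0.1138]
80 264 358 [0.5213 0.1137] [0.6292 0.1051]
88 264 358 [0.5202 0.1051] [0.6288 0.0964]
96 264 358 [0.5192 0.0963] [0.6284 0.0876]
104 265 357 [0.5193 0.0873] [0.6268 0.0788]
112 265 356 [0.5182 0.0783] [0.6252 0.0698]
120 266 356 [0.5183 0.0691] [0.6248 0.0607]
128 267 356 [0.5184 0.0598] [0.6244 0.0514]
136 267 356 [0.5173 0.0505] [0.624 0.042]
144 268 356 [0.5174 0.0409] [0.6235 0.0325]
152 268 356 [0.5163 0.0314] [0.6231 0.0229]
160 269 356 [0.5163 0.0216] [0.6226 0.0131]
168 268 356 [0.514  0.0118] [0.6222 0.0032]
176 268 355 [0.5128 0.0019] [ 0.6205 -0.0067]
184 269 355 [ 0.5129 -0.0083] [ 0.62   -0.0168]
192 280 342 [ 0.5255 -0.0196] [ 0.6032 -0.0258]
200 281 328 [ 0.5256 -0.0301] [ 0.5849 -0.0348]
208 317 325 [ 0.5702 -0.0442] [ 0.5804 -0.045 ]
keeper_mid 0.97 282 189 47 19 [310.7, 197.9]
```

View pics/f.png

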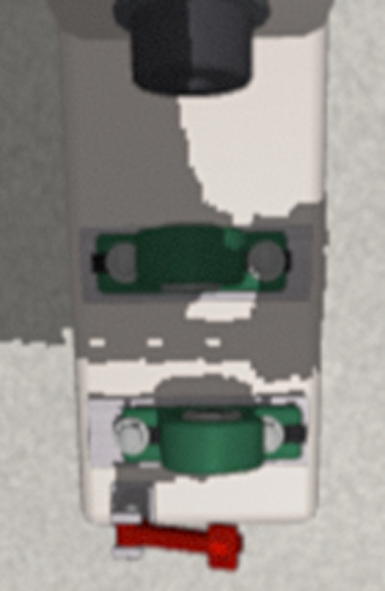

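The crop shows block A off to +x (green centre u≈317), block B slightly to -x (u≈309), the hub axis at u≈310 and the keeper up at (305,197). From the body edges, the rotator line is x ≈ 0.569 + 0.07·(y − 0.021). Block A is about +5.8 mm off and block B about −1.8 mm. Now to the grasp.

```bash
python3 - <<'E'
from h import *
delta([.3985,-.265,.13],[.993,-.118])
p=bot.get_image('scene')
for l,z in(('amber_jar',0),('beaker',0)):
    for q in bot.landmark_of(l,p)[:1]: print(l,q['conf'],atz(p,q['uv'],z))
E
```

```text
t mm [-150.   276.   139.7] a deg [0.14 0.05 2.28]
amber_jar 0.56 [ 0.60699302 -0.43960642  0.        ]
beaker 0.84 [ 7.75031538e-01 -1.61514158e-01  1.11022302e-16]
```

```bash
python3 -m creep '[{"tx":-150,"ty":276,"tz":0,"ax":0,"ay":0,"az":2.3},{"tx":-150,"ty":276,"tz":0,"ax":0,"ay":0,"az":2.3},{"tx":-150,"ty":276,"tz":0,"ax":0,"ay":0,"az":2.3},{"tx":-150,"ty":276,"tz":0,"ax":0,"ay":0,"az":2.3},{"tx":-150,"ty":276,"tz":20,"ax":0,"ay":0,"az":2.3},{"tx":-150,"ty":276,"tz":60,"ax":0,"ay":0,"az":2.3},{"tx":-150,"ty":276,"tz":100,"ax":0,"ay":0,"az":2.3},{"tx":-150,"ty":276,"tz":140,"ax":0.1,"ay":0,"az":2.3},{"tx":-150,"ty":276,"tz":140,"ax":0.1,"ay":0,"az":2.3},{"tx":-150,"ty":276,"tz":140,"ax":0.1,"ay":0,"az":2.3},{"tx":-150,"ty":276,"tz":140,"ax":0.1,"ay":0,"az":2.3}]' -1 20
python3 look.py g.png shaft_grip=.06 shaft_tip=.06
python3 - <<'E'
from h import *
delta([.3985,-.265,.0413],[.993,-.118])
E
```

```text
time_s: 5.07
position: [0.3965, -0.2644, 0.1275]
orientation: [-0.001, 0.998, -0.06, -0.003]
wrist_force: [0.3, 0.4, 0.1]
grip_width: 0.0921
5.0667 [ 0.3965 -0.2644  0.1275] [-0.0011  0.9982 -0.06   -0.0029] [0.2858 0.4462 0.0586]
shaft_grip 0.6 [317.6 204.7] [ 0.3996 -0.2609  0.06  ]
line slope 0.11897989 x at y=-.26 0.3982967 -0.3315693686354877 -0.11815386194170407
t mm [-2.2  0.1 90.3] a deg [ 0.11 -0.11  0.05]
```

View pics/g.png

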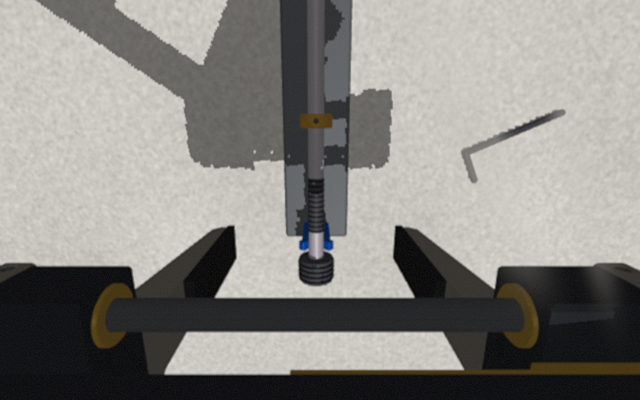

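The gripper straddles the shaft, with the grip at (317,204), the knob at (316,268) and the collar at (316,120). I'll go down, settle and close gently.

```bash
python3 -m creep '[{"tx":-2.9,"ty":-1.9,"tz":30,"ax":0.1,"ay":-0.1,"az":0},{"tx":-2.9,"ty":-1.9,"tz":60,"ax":0.1,"ay":-0.1,"az":0},{"tx":-2.9,"ty":-1.9,"tz":85,"ax":0.1,"ay":-0.1,"az":0},{"tx":-2.9,"ty":-1.9,"tz":90,"ax":0.1,"ay":-0.1,"az":0},{"tx":-2.9,"ty":-1.9,"tz":90.3,"ax":0.1,"ay":-0.1,"az":0},{"tx":-2.9,"ty":-1.9,"tz":90.3,"ax":0.1,"ay":-0.1,"az":0},{"tx":-2.9,"ty":-1.9,"tz":90.3,"ax":0.1,"ay":-0.1,"az":0},{"tx":-2.9,"ty":-1.9,"tz":90.3,"ax":0.1,"ay":-0.1,"az":0}]' -1 20
python3 - <<'E'
from h import *
s=bot.get_state(); print(s['position'],s['orientation'],s['wrist_force'])
delta([.398,-.263,.0413],[.993,-.118])
E
```

```text
time_s: 5.93
position: [0.3993, -0.2636, 0.0429]
orientation: [0.001, 0.998, -0.059, 0.001]
wrist_force: [-0.9, 0.6, -0.3]
grip_width: 0.0915
[ 0.39925302 -0.26355375  0.04292828] [ 8.01881877e-04  9.98283858e-01 -5.85408899e-02  1.28872593e-03] [-0.88680797  0.57899647 -0.27692468]
t mm [-1.3 -0.4  1.6] a deg [ 0.08 -0.15  0.06]
```

```bash
python3 -m creep '[{"tx":-1,"ty":-0.4,"tz":1.4,"ax":0.1,"ay":-0.1,"az":0},{"tx":-1,"ty":-0.4,"tz":1.4,"ax":0.1,"ay":-0.1,"az":0},{"tx":-1,"ty":-0.4,"tz":1.4,"ax":0.1,"ay":-0.1,"az":0},{"tx":-1,"ty":-0.4,"tz":1.4,"ax":0.1,"ay":-0.1,"az":0},{"tx":-1,"ty":-0.4,"tz":1.4,"ax":0.1,"ay":-0.1,"az":0},{"tx":-1,"ty":-0.4,"tz":1.4,"ax":0.1,"ay":-0.1,"az":0},{"tx":-1,"ty":-0.4,"tz":1.4,"ax":0.1,"ay":-0.1,"az":0},{"tx":-1,"ty":-0.4,"tz":1.4,"ax":0.1,"ay":-0.1,"az":0},{"tx":-1,"ty":-0.4,"tz":1.4,"ax":0.1,"ay":-0.1,"az":0},{"tx":-1,"ty":-0.4,"tz":1.4,"ax":0.1,"ay":-0.1,"az":0},{"tx":-1,"ty":-0.4,"tz":1.4,"ax":0.1,"ay":-0.1,"az":0},{"tx":-1,"ty":-0.4,"tz":1.4,"ax":0.1,"ay":-0.1,"az":0}]' 1 25
python3 - <<'E'
from h import *
s=bot.get_state(); print(s['position'],s['orientation'],s['wrist_force'],s['wrist_torque'])
E
```

```text
time_s: 6.93
position: [0.3983, -0.263, 0.0415]
orientation: [-0.0, 0.998, -0.059, 0.0]
wrist_force: [-0.1, -0.2, 1.3]
grip_width: 0.014
[ 0.39831372 -0.26302366  0.04151285] [-1.35028595e-04  9.98285181e-01 -5.85360338e-02  4.60960719e-04] [-0.14809274 -0.21510488  1.33585294] [-0.02398361 -0.04413572 -0.02360589]
```

```bash
python3 -m creep '[{"tx":0,"ty":0,"tz":-8,"ax":0,"ay":0,"az":0},{"tx":0,"ty":0,"tz":-20,"ax":0,"ay":0,"az":0},{"tx":0,"ty":0,"tz":-35,"ax":0,"ay":0,"az":0},{"tx":0,"ty":0,"tz":-35,"ax":0,"ay":0,"az":0},{"tx":0,"ty":0,"tz":-35,"ax":0,"ay":0,"az":0},{"tx":0,"ty":0,"tz":-35,"ax":0,"ay":0,"az":0},{"tx":0,"ty":0,"tz":-35,"ax":0,"ay":0,"az":0}]'
python3 - <<'E'
from h import *
np.set_printoptions(precision=4,suppress=True)
for i in range(3):
    p=bot.get_image('side');s=bot.get_state(); print(s['position'],s['orientation'],s['wrist_force'],s['wrist_torque'])
q=bot.get_image('scene')
for l in('shaft_grip','shaft_tip'):
    rs=[]
    for im in(p,q):
        r=bot.landmark_of(l,im)
        if r: rs.append(ray(im,r[0]['uv'])); print(l,r[0]['conf'],atz(im,r[0]['uv'],.095))
    if len(rs)==2: print(tri(rs))
d=np.array([.07,1]);d/=np.linalg.norm(d); n=np.array([d[1],-d[0]]); o=np.array([.569,.021])
for lat in(0,.0058):
    g=o-d*.300+n*lat; print(g); delta([*g,.0765],n)
E
```

```text
time_s: 7.52
position: [0.3978, -0.2627, 0.0759]
orientation: [-0.0, 0.998, -0.059, -0.0]
wrist_force: [-0.1, -0.7, -2.1]
grip_width: 0.0113
[ 0.3978 -0.2627  0.0759] [-0.0004  0.9983 -0.0585 -0.0001] [ 0.0616  0.7873 -1.4341] [-0.0957 -0.0744 -0.0492]
[ 0.3978 -0.2628  0.0759] [-0.0004  0.9983 -0.0585 -0.0001] [ 0.2529 -0.1051 -2.5277] [-0.0269 -0.0841 -0.0198]
[ 0.3979 -0.2628  0.0759] [-0.0004  0.9983 -0.0585 -0.    ] [-1.1188  0.3176 -1.7134] [-0.103  -0.0619  0.0335]
shaft_grip 0.51 [ 0.4056 -0.254   0.095 ]
shaft_grip 0.64 [ 0.4072 -0.2559  0.095 ]
(array([ 0.4055, -0.2555,  0.0937]), [np.float64(0.00014558869191276207), np.float64(0.0001455886919128158)])
shaft_tip 0.6 [ 0.4195 -0.0275  0.095 ]
shaft_tip 0.63 [0.5664 0.0853 0.095 ]
(array([0.4789, 0.0578, 0.1084]), [np.float64(0.08382775832866578), np.float64(0.0838277583286658)])
[ 0.5481 -0.2783]
t mm [150.6  -2.3  -0.1] a deg [-0.03 -0.04 -2.71]
[ 0.5538 -0.2787]
t mm [156.4  -2.6  -0.1] a deg [-0.03 -0.04 -2.71]
```

```bash
python3 -m creep '[{"tx":30,"ty":0,"tz":-0.6,"ax":0,"ay":0,"az":-0.5},{"tx":65,"ty":0,"tz":-0.6,"ax":0,"ay":0,"az":-1},{"tx":100,"ty":-2,"tz":-0.6,"ax":0,"ay":0,"az":-2},{"tx":135,"ty":-2.6,"tz":-0.6,"ax":0,"ay":0,"az":-2.7},{"tx":156,"ty":-2.6,"tz":-0.6,"ax":0,"ay":0,"az":-2.7},{"tx":156,"ty":-2.6,"tz":-0.6,"ax":0,"ay":0,"az":-2.7},{"tx":156,"ty":-2.6,"tz":-0.6,"ax":0,"ay":0,"az":-2.7},{"tx":156,"ty":-2.6,"tz":-0.6,"ax":0,"ay":0,"az":-2.7},{"tx":156,"ty":-2.6,"tz":-0.6,"ax":0,"ay":0,"az":-2.7}]'
cat > look2.py <<'E'
import sys
from h import *
np.set_printoptions(precision=4,suppress=True)
s=bot.get_state();p=bot.get_image('wrist')
print(s['time_s'],s['position'],s['orientation'],s['wrist_force'])
im=p['image'].astype(int); g=((im[:,:,1]>im[:,:,0]*1.4)&(im[:,:,1]>im[:,:,2]*1.1)&(im[:,:,1]>30)).astype(np.uint8)
n,l,st,c=cv2.connectedComponentsWithStats(g)
for i in range(1,n):
    if st[i,4]>40: print('green',st[i],c[i],atz(p,c[i],.1,s))
for lb in('shaft_tip','shaft_grip','bearing_a','keeper_mid','socket'):
    for q in bot.landmark_of(lb,p)[:2]: print(lb,round(q['conf'],2),np.round(q['uv'],1),atz(p,q['uv'],.095,s))
for q in bot.masks_of('shaft',p)[:1]:
    m=q['region']; v,u=np.nonzero(m); P=np.array([atz(p,(a,b),.095,s)[:2] for a,b in zip(u,v)])
    vx,vy,x0,y0=cv2.fitLine(P.astype(np.float32),cv2.DIST_HUBER,0,1e-5,1e-5).ravel(); print('shaft slope',vx/vy,'x at y=-.04',x0+(-.04-y0)*vx/vy,P[:,1].min(),P[:,1].max())
save(p,sys.argv[1],(200,0,440,180),3.3)
delta(s['position'],[.99756,-.0698])
E
python3 look2.py h.png
```

```text
time_s: 8.67
position: [0.5519, -0.2783, 0.0767]
orientation: [-0.0, 0.999, -0.035, -0.0]
wrist_force: [-0.2, -0.5, -2.7]
grip_width: 0.0111
8.6667 [ 0.5519 -0.2783  0.0767] [-0.0005  0.9994 -0.0352 -0.0004] [-0.1586 -0.5054 -2.7013]
shaft_grip 0.61 [314.8 252.9] [ 0.5528 -0.2768  0.095 ]
shaft slope 0.07175367 x at y=-.04 0.5695822 -0.350486464314572 -0.15937081723722235
t mm [-1.3 -0.3  0.5] a deg [-0.02 -0.05 -0.02]
```

View pics/h.png

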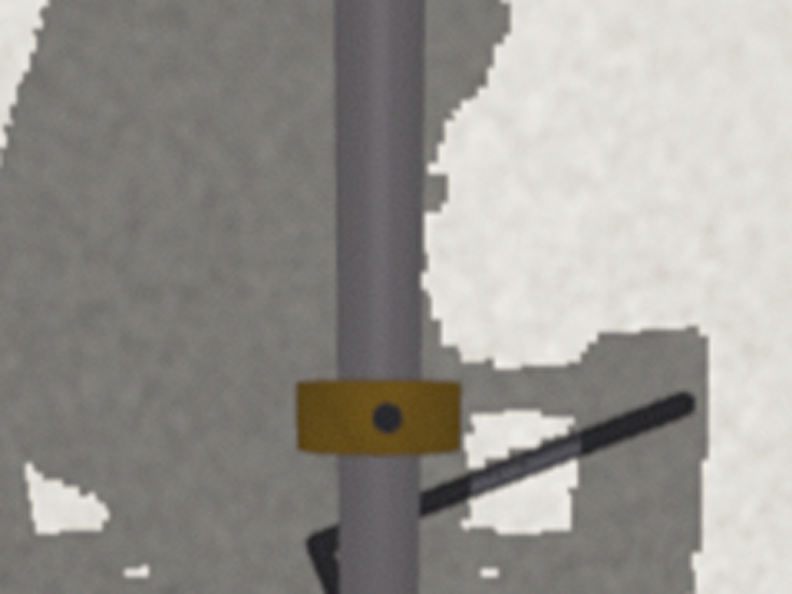

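The shaft lies along the tool axis (slope 0.072), with the collar at (315,125) in full-image pixels. The tip is out of the wrist camera's view from here, so I'll advance to just short of block A and then feel forward.

```bash
cat > st.py <<'E'
from h import *
np.set_printoptions(precision=4,suppress=True)
P=[];F=[];T=[];Q=[]
for i in range(3):
    bot.get_image('side'); s=bot.get_state(); P.append(s['position']);F.append(s['wrist_force']);T.append(s['wrist_torque']);Q.append(Rq(s['orientation']))
P=np.mean(P,0);o=np.array([.568,.021]);d=np.array([.0698,.99756]);n=np.array([d[1],-d[0]]);v=P[:2]-o
Rt=Q[-1]; f=np.mean(F,0)
print(s['time_s'],'pos',P,'F',f,'T',np.mean(T,0),'width',s['grip_width'])
print('rot frame grip lat %.1f along %.1f tip %.1f z_axis %.1f | F tool(x,y,z)'%(v@n*1e3,v@d*1e3,v@d*1e3+233,(P[2]+.0187)*1e3),Rt.T@f,'yaw err deg',np.degrees(np.arctan2(Rt[1,0],Rt[0,0]))+4.0,'tilt',np.degrees(Rt[2,:2]))
E
python3 -m creep '[{"tx":0,"ty":-15,"tz":0,"ax":0,"ay":0,"az":0},{"tx":0,"ty":-30,"tz":0,"ax":0,"ay":0,"az":0},{"tx":0,"ty":-42,"tz":0,"ax":0,"ay":0,"az":0},{"tx":0,"ty":-46,"tz":0,"ax":0,"ay":0,"az":0},{"tx":0,"ty":-46,"tz":0,"ax":0,"ay":0,"az":0},{"tx":0,"ty":-46,"tz":0,"ax":0,"ay":0,"az":0}]'; python3 st.py
```

```text
time_s: 9.52
position: [0.5567, -0.2323, 0.0773]
orientation: [-0.0, 0.999, -0.034, 0.0]
wrist_force: [0.6, -0.9, -2.1]
grip_width: 0.0109
9.6667 pos [ 0.5566 -0.233   0.0773] F [ 0.2125 -0.0551 -2.456 ] T [-0.0598 -0.09   -0.0007] width 0.011032419897432135
rot frame grip lat 6.4 along -254.1 tip -21.1 z_axis 96.0 | F tool(x,y,z) [0.2133 0.0404 2.4563] yaw err deg -0.03111106351016435 tilt [ 0.0596 -0.0091]
```

```bash
python3 -m creep '[{"tx":-0.6,"ty":-2,"tz":0.8,"ax":0,"ay":0,"az":0},{"tx":-0.6,"ty":-4,"tz":0.8,"ax":0,"ay":0,"az":0},{"tx":-0.6,"ty":-6,"tz":0.8,"ax":0,"ay":0,"az":0},{"tx":-0.6,"ty":-8,"tz":0.8,"ax":0,"ay":0,"az":0},{"tx":-0.6,"ty":-10,"tz":0.8,"ax":0,"ay":0,"az":0},{"tx":-0.6,"ty":-12,"tz":0.8,"ax":0,"ay":0,"az":0},{"tx":-0.6,"ty":-12,"tz":0.8,"ax":0,"ay":0,"az":0}]'; python3 st.py
```

```text
time_s: 10.25
position: [0.5577, -0.2235, 0.0772]
orientation: [0.002, 0.999, -0.035, 0.002]
wrist_force: [0.1, -11.6, -1.4]
grip_width: 0.0115
10.4 pos [ 0.5576 -0.2232  0.0771] F [-0.6463 -8.2376 -2.376 ] T [-1.3771 -0.0292  0.0047] width 0.011081303168230427
rot frame grip lat 6.6 along -244.4 tip -11.4 z_axis 95.8 | F tool(x,y,z) [-0.0751  8.2569  2.3956] yaw err deg -0.009980545035489286 tilt [0.1553 0.1372]
```

```bash
python3 -m creep '[{"tx":0,"ty":3,"tz":0,"ax":0,"ay":0,"az":0},{"tx":-1,"ty":5,"tz":0.8,"ax":-0.1,"ay":0.1,"az":0},{"tx":-2,"ty":5,"tz":0.8,"ax":-0.1,"ay":0.1,"az":0},{"tx":-2,"ty":5,"tz":0.8,"ax":-0.1,"ay":0.1,"az":0},{"tx":-2,"ty":5,"tz":0.8,"ax":-0.1,"ay":0.1,"az":0}]'; python3 st.py
python3 - <<'E'
from h import *
p=bot.get_image('side');q=bot.get_image('scene')
a=proj(p,[.572,.01,.1]);b=proj(q,[.572,.01,.1])
f=lambda im,c:cv2.resize(im['image'][int(c[1])-28:int(c[1])+28,int(c[0])-30:int(c[0])+30,::-1],None,fx=6.5,fy=6.5,interpolation=cv2.INTER_CUBIC)
print(a,b);cv2.imwrite('pics/i.png',np.hstack([f(p,a),f(q,b)]))
E
```

```text
time_s: 10.82
position: [0.5549, -0.2275, 0.0761]
orientation: [0.002, 0.999, -0.035, 0.002]
wrist_force: [-0.1, -0.5, -2.2]
grip_width: 0.0111
10.9667 pos [ 0.5551 -0.2275  0.0762] F [ 0.0538  0.0574 -2.1988] T [-0.0868 -0.0757  0.0109] width 0.011378433206228418
rot frame grip lat 4.5 along -248.8 tip -15.8 z_axis 94.9 | F tool(x,y,z) [ 0.0399 -0.07    2.1987] yaw err deg -0.0009907791855479076 tilt [0.2565 0.2329]
[np.float64(318.83275475691937), np.float64(198.84392538029303)] [np.float64(313.47456515458424), np.float64(186.35270510647933)]
```

View pics/i.png

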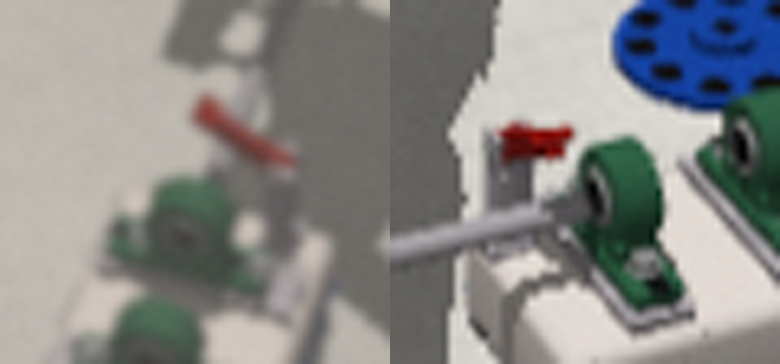

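The left (side) crop shows the blocks and the raised keeper. In the right (scene) crop the tip stands just before block A's bore at (597,190), slightly low or to +x. My tilt correction had the wrong sign, so I'll level the tool and poke again.

```bash
python3 -m creep '[{"tx":0,"ty":0,"tz":0,"ax":0.23,"ay":-0.23,"az":0},{"tx":0,"ty":0,"tz":0,"ax":0.23,"ay":-0.23,"az":0},{"tx":0,"ty":0,"tz":0,"ax":0.23,"ay":-0.23,"az":0}]'; python3 st.py; python3 -m creep '[{"tx":0,"ty":-3,"tz":0,"ax":0,"ay":0,"az":0},{"tx":0,"ty":-5,"tz":0,"ax":0,"ay":0,"az":0},{"tx":0,"ty":-6,"tz":0,"ax":0,"ay":0,"az":0},{"tx":0,"ty":-7,"tz":0,"ax":0,"ay":0,"az":0},{"tx":0,"ty":-7,"tz":0,"ax":0,"ay":0,"az":0}]'; python3 st.py
```

```text
time_s: 11.32
position: [0.5553, -0.2276, 0.0763]
orientation: [0.0, 0.999, -0.035, 0.0]
wrist_force: [-0.2, 0.3, -1.7]
grip_width: 0.0106
11.4667 pos [ 0.5552 -0.2276  0.0762] F [-0.1506  0.3222 -2.4348] T [-0.0618 -0.0642  0.0408] width 0.011107480260389123
rot frame grip lat 4.6 along -248.9 tip -15.9 z_axis 94.9 | F tool(x,y,z) [-0.1738 -0.3111  2.4347] yaw err deg -0.0037185753240001063 tilt [0.0267 0.0055]
time_s: 11.88
position: [0.5567, -0.2237, 0.0771]
orientation: [0.003, 0.999, -0.034, 0.002]
wrist_force: [-0.4, -16.2, -2.3]
grip_width: 0.0108
12.0333 pos [ 0.5567 -0.2237  0.0771] F [ -1.3083 -15.9235  -1.8476] T [-2.7459  0.0892  0.0488] width 0.011180354192487408
rot frame grip lat 5.8 along -244.9 tip -11.9 z_axis 95.8 | F tool(x,y,z) [-0.2191 15.9662  1.9278] yaw err deg 0.06640767718254192 tilt [0.1943 0.2905]
```

```bash
python3 -m creep '[{"tx":0,"ty":4,"tz":0,"ax":0,"ay":0,"az":0},{"tx":-1,"ty":6,"tz":0.8,"ax":0.25,"ay":-0.2,"az":0},{"tx":-1,"ty":6,"tz":0.8,"ax":0.25,"ay":-0.2,"az":0},{"tx":-1,"ty":6,"tz":0.8,"ax":0.25,"ay":-0.2,"az":0}]'; python3 st.py
cat > prof.py <<'E'
from h import *
from scipy.ndimage import map_coordinates
np.set_printoptions(precision=2,suppress=True,linewidth=160)
for name in('scene','side','wrist'):
    s=bot.get_state();p=bot.get_image(name);Rt=Rq(s['orientation']);P0=np.array(s['position'])-.0187*Rt[:,2]
    A=lambda k:np.array(proj(p,P0-Rt[:,1]*k*1e-3,s))
    g=p['image'].astype(float).mean(2)
    out=[]
    for k in ([28,40,50,80,90,100,110,120,130,140] if name=='wrist' else [-20,30,45,80,95,110,125,140,155,170,185,200,215,225]):
        a=A(k);t=A(k+1)-A(k-1);t/=np.linalg.norm(t);m=np.array([-t[1],t[0]])
        if m[0]<0 and name!='scene' : m=-m
        c,_=cam(p,s); w=p['fx']*.012/np.linalg.norm(P0-c)
        if name=='wrist': w=p['fx']*.012/.16
        L=w*1.6+3; x=np.arange(-L,L,.1)
        pr=np.mean([map_coordinates(g,[a[1]+x*m[1]+j*t[1],a[0]+x*m[0]+j*t[0]],order=1) for j in(-1.5,-.75,0,.75,1.5)],0)
        # template: two edges at separation w: maximize |mean inside - mean flanks|
        best=max(((abs(pr[abs(x-c0)<w/2].mean()-pr[(abs(x-c0)>w/2)&(abs(x-c0)<w/2+1.5)].mean()),c0) for c0 in np.arange(-w,w,.1)))
        out.append((k,best[1],best[0]))
    print(name,'w',w,'normal',m,'mm/px',1000*.012/w); print(np.array(out).T)
E
python3 prof.py
```

```text
time_s: 12.37
position: [0.555, -0.2293, 0.076]
orientation: [0.0, 0.999, -0.035, -0.0]
wrist_force: [0.0, -0.2, -2.3]
grip_width: 0.0113
12.5167 pos [ 0.5551 -0.2292  0.0761] F [-0.4552 -0.1342 -2.9311] T [-0.0864 -0.1132 -0.002 ] width 0.010816251159136252
rot frame grip lat 4.6 along -250.5 tip -17.5 z_axis 94.8 | F tool(x,y,z) [-0.4433  0.164   2.9314] yaw err deg 0.07645420831253391 tilt [-0.0329  0.0204]
scene w 4.907258714688912 normal [0.25 0.97] mm/px 2.445357112328389
[[-20.    30.    45.    80.    95.   110.   125.   140.   155.   170.   185.   200.   215.   225.  ]
 [  4.89  -2.71  -3.51   4.89   4.89   0.49   0.59  -3.41  -0.21  -0.21  -1.21   3.59   3.99  -4.81]
 [ 43.44   9.21  10.09  79.96  66.5   50.66  90.22  74.85  33.74  42.94  39.7   54.7   42.5   89.88]]
side w 3.5365808427716225 normal [0.92 0.39] mm/px 3.3931077878586215
[[-20.    30.    45.    80.    95.   110.   125.   140.   155.   170.   185.   200.   215.   225.  ]
 [ -2.04  -0.24  -0.04  -1.04   0.06   0.16  -3.54  -3.54   2.86  -3.54   3.06  -3.54  -3.54   0.16]
 [ 26.39  27.93  47.41  24.8   32.09  18.8   21.71  28.25   9.53   9.69  12.96   7.24  12.3   18.84]]
wrist w 23.505436193709105 normal [ 1. -0.] mm/px 0.5105202005658431
[[ 28.    40.    50.    80.    90.   100.   110.   120.   130.   140.  ]
 [ 20.79   0.89 -22.51   8.19   3.69   7.79  16.79  23.49  23.49  23.49]
 [ 61.92  15.88  14.76  50.6   53.87  50.91  42.22   0.     0.     0.  ]]
```

```bash
python3 - <<'E'
from h import *
s=bot.get_state();p=bot.get_image('scene');Rt=Rq(s['orientation']);P0=np.array(s['position'])-.0187*Rt[:,2]
A=lambda k:np.array(proj(p,P0-Rt[:,1]*k*1e-3))
x0,y0,x1,y1=215,160,345,206;k=6
c=cv2.resize(p['image'][y0:y1,x0:x1,::-1],None,fx=k,fy=k,interpolation=cv2.INTER_CUBIC);e=c.copy()
f=lambda a:tuple(int(round(v)) for v in ((a-[x0,y0]+.5)*k))
for r in range(-60,233,10): cv2.line(e,f(A(r)),f(A(r+4)),(0,0,255),1)
cv2.circle(e,f(A(233)),4,(255,0,0),1)
cv2.imwrite('pics/j.png',np.vstack([c,e]))
print(A(0),A(233),'d/dx',(np.array(proj(p,P0-Rt[:,1]*.233+[.001,0,0]))-A(233)),'d/dz',(np.array(proj(p,P0-Rt[:,1]*.233+[0,0,.001]))-A(233)))
E
```

```text
[222.74502641 211.19667741] [310.94949191 188.53926444] d/dx [0.18830027 0.19974256] d/dz [ 0.00796068 -0.31446748]
```

View pics/j.png

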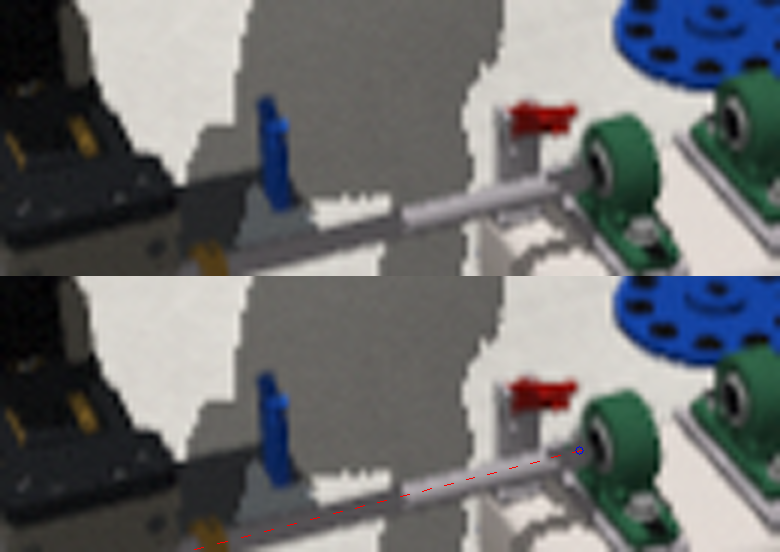

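The scene overlay fits the shaft well, so it isn't drooping in the grip. The bore at (597,161) in the crop lies to the −x side of the shaft's extension. Allowing for camera bias and arm flex, I'll try about 2 mm further to −x.

```bash
python3 -m creep '[{"tx":-1.9,"ty":0,"tz":-0.2,"ax":0,"ay":0,"az":0},{"tx":-1.9,"ty":-2,"tz":-0.2,"ax":0,"ay":0,"az":0},{"tx":-1.9,"ty":-4,"tz":-0.2,"ax":0,"ay":0,"az":0},{"tx":-1.9,"ty":-6,"tz":-0.2,"ax":0,"ay":0,"az":0},{"tx":-1.9,"ty":-7,"tz":-0.2,"ax":0,"ay":0,"az":0},{"tx":-1.9,"ty":-8,"tz":-0.2,"ax":0,"ay":0,"az":0},{"tx":-1.9,"ty":-8,"tz":-0.2,"ax":0,"ay":0,"az":0}]'; python3 st.py
```

```text
time_s: 13.3
position: [0.5549, -0.224, 0.0772]
orientation: [0.003, 0.999, -0.034, 0.001]
wrist_force: [-0.5, -13.7, -1.4]
grip_width: 0.011
13.45 pos [ 0.5549 -0.224   0.0772] F [ -1.4007 -14.1769  -1.8816] T [-2.4314  0.0935  0.0374] width 0.011139786013047789
rot frame grip lat 4.0 along -245.3 tip -12.3 z_axis 95.9 | F tool(x,y,z) [-0.4479 14.2295  1.9517] yaw err deg 0.14142290075648845 tilt [0.1342 0.2864]
```

```bash
python3 -m creep '[{"tx":0,"ty":4,"tz":0,"ax":0,"ay":0,"az":0},{"tx":0,"ty":7,"tz":0.8,"ax":0.25,"ay":-0.15,"az":0.1},{"tx":0,"ty":7,"tz":0.8,"ax":0.25,"ay":-0.15,"az":0.1},{"tx":0,"ty":7,"tz":0.8,"ax":0.25,"ay":-0.15,"az":0.1}]'; python3 st.py
python3 - <<'E'
from h import *
out=[]
for name,(x0,y0,x1,y1) in dict(side=(298,172,348,232),scene=(280,165,345,205)).items():
    s=bot.get_state();p=bot.get_image(name);Rt=Rq(s['orientation']);P0=np.array(s['position'])-.0187*Rt[:,2]
    A=lambda k,o=(0,0,0):np.array(proj(p,P0-Rt[:,1]*k*1e-3+np.array(o)))
    k=7 if name=='side' else 6
    c=cv2.resize(p['image'][y0:y1,x0:x1,::-1],None,fx=k,fy=k,interpolation=cv2.INTER_CUBIC);e=c.copy()
    f=lambda a:tuple(int(round(v)) for v in ((a-[x0,y0]+.5)*k))
    for r in range(150,340,6): cv2.line(e,f(A(r)),f(A(r+2)),(0,0,255),1)
    for r in(233,263,333): cv2.circle(e,f(A(r)),3,(255,0,0),1)
    print(name,'A face@238',f(A(238)),'A rear@262',f(A(262)),'B rear@332',f(A(332)),'per mm x',A(262,(.001,0,0))-A(262),'z',A(262,(0,0,.001))-A(262))
    out.append(np.hstack([c,e]))
w=max(o.shape[1] for o in out); out=[cv2.copyMakeBorder(o,0,0,0,w-o.shape[1],cv2.BORDER_CONSTANT) for o in out]
v=np.vstack(out); print(v.shape); cv2.imwrite('pics/k.png',v[:,:800])
E
```

```text
time_s: 13.78
position: [0.5542, -0.2308, 0.0762]
orientation: [0.0, 0.999, -0.035, -0.0]
wrist_force: [-0.2, 0.1, -3.1]
grip_width: 0.0113
13.9333 pos [ 0.5542 -0.2306  0.0763] F [-0.0003  0.1425 -2.2119] T [-0.0705 -0.0805  0.0428] width 0.011116575699214577
rot frame grip lat 3.8 along -252.0 tip -19.0 z_axis 95.0 | F tool(x,y,z) [-0.0088 -0.1428  2.2118] yaw err deg 0.04398243749977526 tilt [-0.0354  0.0186]
side A face@238 (154, 194) A rear@262 (136, 236) B rear@332 (82, 363) per mm x [-0.3244299 -0.0693937] z [ 0.0042604  -0.20403063]
scene A face@238 (196, 141) A rear@262 (245, 128) B rear@332 (386, 92) per mm x [0.19250975 0.19618497] z [ 0.0130574  -0.31295904]
(660, 780, 3)
```

```bash
python3 -c "
import cv2
v=cv2.imread('pics/k.png'); cv2.imwrite('pics/k2.png',cv2.resize(v,None,fx=.9,fy=.9,interpolation=cv2.INTER_AREA))"
```

```text
(no output)
```

View pics/k2.png

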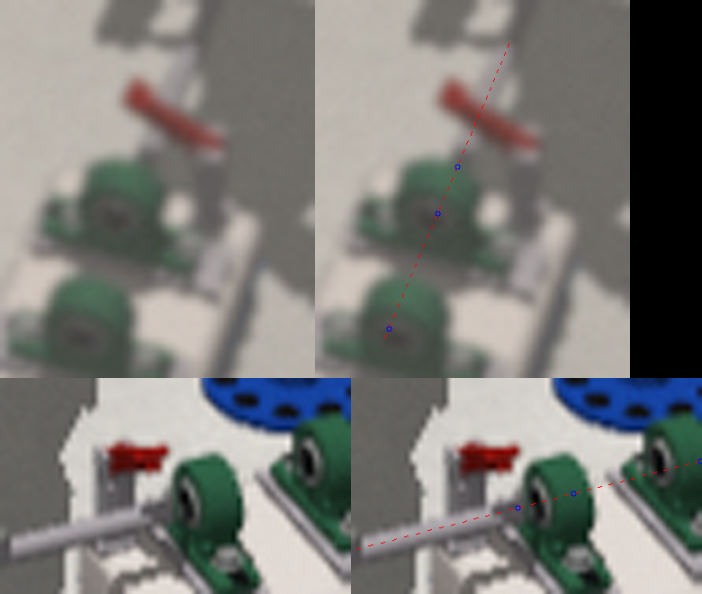

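The side crop puts block A's bore within about 1 mm of the shaft line laterally. The scene crop puts the bore about 1 px above the line. Together they say the tip is a few mm too low rather than off sideways, so I'll raise it and poke lightly.

```bash
python3 -m creep '[{"tx":0,"ty":0,"tz":-2,"ax":0,"ay":0,"az":0},{"tx":0,"ty":-3,"tz":-2,"ax":0,"ay":0,"az":0},{"tx":0,"ty":-6,"tz":-2,"ax":0,"ay":0,"az":0},{"tx":0,"ty":-8,"tz":-2,"ax":0,"ay":0,"az":0},{"tx":0,"ty":-9,"tz":-2,"ax":0,"ay":0,"az":0},{"tx":0,"ty":-9,"tz":-2,"ax":0,"ay":0,"az":0}]'; python3 st.py
```

```text
time_s: 14.53
position: [0.555, -0.2213, 0.0784]
orientation: [0.0, 0.999, -0.034, -0.0]
wrist_force: [-0.2, -0.4, -1.8]
grip_width: 0.0107
14.6833 pos [ 0.5549 -0.2215  0.0783] F [ 0.3972  0.3093 -2.3854] T [-0.0362 -0.1383 -0.0526] width 0.01110700530211764
rot frame grip lat 3.9 along -242.8 tip -9.8 z_axis 97.0 | F tool(x,y,z) [ 0.3763 -0.3367  2.3851] yaw err deg 0.055694431821581514 tilt [-0.0305  0.0208]
```

Now at tip −9.8 mm with no force, so it's entering. I'll advance gently and watch the forces.

```bash
python3 -m creep '[{"tx":0,"ty":-2,"tz":0,"ax":0,"ay":0,"az":0},{"tx":0,"ty":-4,"tz":0,"ax":0,"ay":0,"az":0},{"tx":0,"ty":-6,"tz":0,"ax":0,"ay":0,"az":0},{"tx":0,"ty":-7,"tz":0,"ax":0,"ay":0,"az":0},{"tx":0,"ty":-7,"tz":0,"ax":0,"ay":0,"az":0}]'; python3 st.py
```

```text
time_s: 15.1
position: [0.5554, -0.2143, 0.0783]
orientation: [0.0, 0.999, -0.034, -0.0]
wrist_force: [0.1, 0.9, -2.7]
grip_width: 0.011
15.25 pos [ 0.5554 -0.2145  0.0783] F [ 0.4396  0.0511 -1.5077] T [-0.034  -0.1123 -0.0359] width 0.01108436572947952
rot frame grip lat 3.9 along -235.8 tip -2.8 z_axis 97.0 | F tool(x,y,z) [ 0.4359 -0.0817  1.5074] yaw err deg 0.06668308592645689 tilt [-0.032   0.0212]
```

```bash
python3 -m creep '[{"tx":0,"ty":-2,"tz":0.5,"ax":0.12,"ay":0,"az":0},{"tx":0,"ty":-4,"tz":1,"ax":0.25,"ay":0,"az":0},{"tx":0,"ty":-6,"tz":1.5,"ax":0.37,"ay":0,"az":0},{"tx":0,"ty":-8,"tz":2,"ax":0.5,"ay":0,"az":0},{"tx":0,"ty":-10,"tz":2,"ax":0.5,"ay":0,"az":0},{"tx":0,"ty":-10,"tz":2,"ax":0.5,"ay":0,"az":0}]'; python3 st.py
```

```text
time_s: 15.75
position: [0.5561, -0.2042, 0.0763]
orientation: [-0.004, 0.999, -0.034, -0.0]
wrist_force: [0.6, -0.0, -1.8]
grip_width: 0.0107
15.9 pos [ 0.5561 -0.2044  0.0763] F [ 0.4321  0.2132 -2.0678] T [-0.0246 -0.1221 -0.0419] width 0.011058843460423576
rot frame grip lat 3.8 along -225.7 tip 7.3 z_axis 95.0 | F tool(x,y,z) [ 0.4177 -0.2248  2.0695] yaw err deg 0.07169391049223384 tilt [-0.0355 -0.4832]
```

```bash
python3 -m creep '[{"tx":0,"ty":-3,"tz":0,"ax":0,"ay":0,"az":0},{"tx":0,"ty":-7,"tz":0,"ax":0,"ay":0,"az":0},{"tx":0,"ty":-12,"tz":0,"ax":0,"ay":0,"az":0},{"tx":0,"ty":-17,"tz":0,"ax":0,"ay":0,"az":0},{"tx":0,"ty":-22,"tz":0,"ax":0,"ay":0,"az":0},{"tx":0,"ty":-27,"tz":0,"ax":0,"ay":0,"az":0},{"tx":0,"ty":-32,"tz":0,"ax":0,"ay":0,"az":0},{"tx":0,"ty":-36,"tz":0,"ax":0,"ay":0,"az":0},{"tx":0,"ty":-38,"tz":0,"ax":0,"ay":0,"az":0},{"tx":0,"ty":-38,"tz":0,"ax":0,"ay":0,"az":0}]'; python3 st.py
```

```text
time_s: 16.73
position: [0.5587, -0.166, 0.0767]
orientation: [-0.004, 0.999, -0.034, -0.0]
wrist_force: [0.9, -0.7, -2.8]
grip_width: 0.0114
16.8833 pos [ 0.5587 -0.1664  0.0766] F [ 0.7475  0.0728 -2.3484] T [-0.0702 -0.1183 -0.0749] width 0.011268528390402757
rot frame grip lat 3.8 along -187.6 tip 45.4 z_axis 95.3 | F tool(x,y,z) [ 0.7424 -0.1039  2.3488] yaw err deg 0.07685992682877618 tilt [-0.0394 -0.4832]
```

```bash
python3 -m creep '[{"tx":-1,"ty":0,"tz":0.3,"ax":0,"ay":0,"az":0},{"tx":-2.5,"ty":0,"tz":0.3,"ax":0,"ay":0,"az":0},{"tx":-4,"ty":0,"tz":0.3,"ax":0,"ay":0,"az":0},{"tx":-5.2,"ty":0,"tz":0.3,"ax":0,"ay":0,"az":0},{"tx":-5.2,"ty":0,"tz":0.3,"ax":0,"ay":0,"az":0}]'; python3 st.py;  python3 -m creep '[{"tx":0,"ty":-3,"tz":0,"ax":0,"ay":0,"az":0},{"tx":0,"ty":-6,"tz":0,"ax":0,"ay":0,"az":0},{"tx":0,"ty":-9,"tz":0,"ax":0,"ay":0,"az":0},{"tx":0,"ty":-11,"tz":0.1,"ax":0,"ay":0,"az":0},{"tx":0,"ty":-13,"tz":0.1,"ax":0,"ay":0,"az":0},{"tx":0,"ty":-15,"tz":0.1,"ax":0,"ay":0,"az":0},{"tx":0,"ty":-15,"tz":0.1,"ax":0,"ay":0,"az":0}]'; python3 st.py
```

```text
time_s: 17.3
position: [0.553, -0.1663, 0.0763]
orientation: [-0.004, 0.999, -0.034, -0.0]
wrist_force: [-0.1, -0.4, -1.7]
grip_width: 0.0116
17.45 pos [ 0.5533 -0.1663  0.0764] F [-0.0675 -0.6043 -1.8234] T [-0.1039 -0.0981 -0.0533] width 0.010951369211817677
rot frame grip lat -1.5 along -187.9 tip 45.1 z_axis 95.1 | F tool(x,y,z) [-0.0247  0.6227  1.8183] yaw err deg 0.07761534436743922 tilt [-0.0385 -0.4778]
time_s: 18.03
position: [0.5544, -0.1509, 0.0764]
orientation: [-0.004, 0.999, -0.034, -0.0]
wrist_force: [-0.4, 0.7, -2.7]
grip_width: 0.011
18.1833 pos [ 0.5544 -0.1512  0.0764] F [ 0.761   0.271  -2.0363] T [ 0.014  -0.1167 -0.0274] width 0.011421141513891786
rot frame grip lat -1.5 along -172.7 tip 60.3 z_axis 95.1 | F tool(x,y,z) [ 0.7425 -0.3051  2.0383] yaw err deg 0.07973728762068877 tilt [-0.0505 -0.4857]
```

```bash
python3 -m creep '[{"tx":0,"ty":-2,"tz":0,"ax":0,"ay":0,"az":0},{"tx":0,"ty":-4,"tz":0,"ax":0,"ay":0,"az":0},{"tx":0,"ty":-6,"tz":0,"ax":0,"ay":0,"az":0},{"tx":0,"ty":-8,"tz":0.1,"ax":0,"ay":0,"az":0},{"tx":0,"ty":-8,"tz":0.1,"ax":0,"ay":0,"az":0}]'; python3 st.py
```

```text
time_s: 18.6
position: [0.555, -0.1429, 0.0763]
orientation: [-0.004, 0.999, -0.034, -0.0]
wrist_force: [-0.4, 1.1, -3.4]
grip_width: 0.0111
18.75 pos [ 0.5549 -0.1431  0.0763] F [ 0.1461  0.6429 -2.0749] T [ 0.0373 -0.1745 -0.0433] width 0.011358698065336029
rot frame grip lat -1.6 along -164.6 tip 68.4 z_axis 95.0 | F tool(x,y,z) [ 0.1037 -0.6335  2.0803] yaw err deg 0.08601754154302022 tilt [-0.0523 -0.4925]
```

```bash
python3 -m creep '[{"tx":0,"ty":-4,"tz":0,"ax":0,"ay":0,"az":0},{"tx":0,"ty":-9,"tz":0.1,"ax":0,"ay":0,"az":0},{"tx":0,"ty":-14,"tz":0.1,"ax":0,"ay":0,"az":0},{"tx":0,"ty":-19,"tz":0.2,"ax":0,"ay":0,"az":0},{"tx":0,"ty":-24,"tz":0.2,"ax":0,"ay":0,"az":0},{"tx":0,"ty":-29,"tz":0.2,"ax":0,"ay":0,"az":0},{"tx":0,"ty":-34,"tz":0.3,"ax":0,"ay":0,"az":0},{"tx":0,"ty":-39,"tz":0.3,"ax":0,"ay":0,"az":0},{"tx":0,"ty":-44,"tz":0.4,"ax":0,"ay":0,"az":0},{"tx":0,"ty":-46,"tz":0.4,"ax":0,"ay":0,"az":0},{"tx":0,"ty":-46,"tz":0.4,"ax":0,"ay":0,"az":0}]'; python3 st.py
```

```text
time_s: 19.67
position: [0.5581, -0.0966, 0.0763]
orientation: [-0.004, 0.999, -0.034, -0.0]
wrist_force: [0.4, 0.2, -3.1]
grip_width: 0.0109
19.8167 pos [ 0.5581 -0.0971  0.0763] F [ 0.7891  0.166  -2.0079] T [-0.0139 -0.1493 -0.0686] width 0.01128203670838081
rot frame grip lat -1.7 along -118.5 tip 114.5 z_axis 95.0 | F tool(x,y,z) [ 0.7779 -0.202   2.009 ] yaw err deg 0.09412989150023776 tilt [-0.0566 -0.4946]
```

```bash
python3 -m creep '[{"tx":1,"ty":0,"tz":0,"ax":0,"ay":0,"az":0},{"tx":2,"ty":0,"tz":0,"ax":0,"ay":0,"az":0},{"tx":2,"ty":-4,"tz":0,"ax":0,"ay":0,"az":0},{"tx":2,"ty":-8,"tz":0.1,"ax":0,"ay":0,"az":0},{"tx":2,"ty":-12,"tz":0.1,"ax":0,"ay":0,"az":0},{"tx":2,"ty":-14,"tz":0.1,"ax":0,"ay":0,"az":0},{"tx":2,"ty":-16,"tz":0.1,"ax":0,"ay":0,"az":0},{"tx":2,"ty":-18,"tz":0.1,"ax":0,"ay":0,"az":0},{"tx":2,"ty":-18,"tz":0.1,"ax":0,"ay":0,"az":0}]'; python3 st.py
```

```text
time_s: 20.57
position: [0.5613, -0.079, 0.0764]
orientation: [-0.004, 0.999, -0.034, -0.0]
wrist_force: [-0.3, 0.8, -2.7]
grip_width: 0.0114
20.7167 pos [ 0.5612 -0.0793  0.0764] F [-0.4903  0.2611 -1.6834] T [ 0.0296 -0.0437  0.0697] width 0.011369577111094405
rot frame grip lat 0.2 along -100.5 tip 132.5 z_axis 95.1 | F tool(x,y,z) [-0.5051 -0.2125  1.6859] yaw err deg 0.09805513485311801 tilt [-0.0628 -0.4975]
```

```bash
python3 -m creep '[{"tx":0,"ty":-2,"tz":0,"ax":0,"ay":0,"az":0},{"tx":0,"ty":-4,"tz":0,"ax":0,"ay":0,"az":0},{"tx":0,"ty":-6,"tz":0,"ax":0,"ay":0,"az":0},{"tx":0,"ty":-6,"tz":0,"ax":0,"ay":0,"az":0}]'; python3 st.py
```

```text
time_s: 21.05
position: [0.5617, -0.073, 0.0764]
orientation: [-0.004, 0.999, -0.034, -0.0]
wrist_force: [-0.3, 0.2, -2.4]
grip_width: 0.0115
21.2 pos [ 0.5617 -0.0732  0.0764] F [-0.0495  0.6254 -2.1975] T [ 0.0639 -0.0128  0.0794] width 0.01066885725572451
rot frame grip lat 0.3 along -94.4 tip 138.6 z_axis 95.1 | F tool(x,y,z) [-0.0896 -0.601   2.2031] yaw err deg 0.0978566415804294 tilt [-0.0628 -0.5089]
```

The tip is in the socket. I'll go on gently to the bottom, at nominal tip 148.

```bash
python3 -m creep '[{"tx":0,"ty":-2,"tz":0,"ax":0,"ay":0,"az":0},{"tx":0,"ty":-4,"tz":0,"ax":0,"ay":0,"az":0},{"tx":0,"ty":-6,"tz":0,"ax":0,"ay":0,"az":0},{"tx":0,"ty":-8,"tz":0.1,"ax":0,"ay":0,"az":0},{"tx":0,"ty":-9.5,"tz":0.1,"ax":0,"ay":0,"az":0},{"tx":0,"ty":-10.5,"tz":0.1,"ax":0,"ay":0,"az":0},{"tx":0,"ty":-10.5,"tz":0.1,"ax":0,"ay":0,"az":0}]'; python3 st.py
```

```text
time_s: 21.78
position: [0.5624, -0.0644, 0.0765]
orientation: [-0.003, 0.999, -0.033, -0.0]
wrist_force: [-1.3, -10.5, -2.5]
grip_width: 0.0108
21.9333 pos [ 0.5624 -0.0644  0.0765] F [ -1.2059 -11.0219  -1.5237] T [-1.9225  0.1458  0.0705] width 0.01128508769257883
rot frame grip lat 0.3 along -85.6 tip 147.4 z_axis 95.2 | F tool(x,y,z) [-0.4622 11.0873  1.4549] yaw err deg 0.15134806769816 tilt [-0.0436 -0.3576]
```

The socket bottom is felt at tip 147.4 (nominal 148) with an 11 N reaction. I'll let go while holding in place.

```bash
python3 -m creep '[{"tx":0,"ty":-1,"tz":0,"ax":0,"ay":0,"az":0},{"tx":0,"ty":-1,"tz":0,"ax":0,"ay":0,"az":0},{"tx":0,"ty":-1,"tz":0,"ax":0,"ay":0,"az":0},{"tx":0,"ty":-1,"tz":0,"ax":0,"ay":0,"az":0},{"tx":0,"ty":-1,"tz":0,"ax":0,"ay":0,"az":0},{"tx":0,"ty":-1,"tz":0,"ax":0,"ay":0,"az":0},{"tx":0,"ty":-1,"tz":0,"ax":0,"ay":0,"az":0},{"tx":0,"ty":-1,"tz":0,"ax":0,"ay":0,"az":0}]' -1; python3 st.py
```

```text
time_s: 22.6
position: [0.5625, -0.0633, 0.0765]
orientation: [-0.003, 0.999, -0.033, -0.0]
wrist_force: [1.2, -0.6, 0.7]
grip_width: 0.0623
22.75 pos [ 0.5624 -0.0633  0.0765] F [ 0.2103 -0.441   0.1236] T [-0.0407 -0.1068  0.0241] width 0.07462590202366477
rot frame grip lat 0.3 along -84.5 tip 148.5 z_axis 95.2 | F tool(x,y,z) [ 0.2393  0.4252 -0.1265] yaw err deg 0.15778675441968248 tilt [-0.0504 -0.3575]
```

```bash
python3 -m creep '[{"tx":0,"ty":0,"tz":-20,"ax":0,"ay":0,"az":0},{"tx":0,"ty":0,"tz":-60,"ax":0,"ay":0,"az":0},{"tx":0,"ty":0,"tz":-100,"ax":-0.35,"ay":0,"az":0.1},{"tx":0,"ty":0,"tz":-100,"ax":-0.35,"ay":0,"az":0.1},{"tx":0,"ty":0,"tz":-100,"ax":-0.35,"ay":0,"az":0.1}]' -1
python3 -m creep '[{"tx":0,"ty":0,"tz":0,"ax":0,"ay":0,"az":0},{"tx":0,"ty":-10,"tz":0,"ax":0,"ay":0,"az":0},{"tx":0,"ty":-25,"tz":0,"ax":0,"ay":0,"az":0},{"tx":0,"ty":-40,"tz":0,"ax":0,"ay":0,"az":0},{"tx":0,"ty":-51,"tz":0,"ax":0,"ay":0,"az":0},{"tx":0,"ty":-51,"tz":0,"ax":0,"ay":0,"az":0},{"tx":0,"ty":-51,"tz":0,"ax":0,"ay":0,"az":0},{"tx":0,"ty":-51,"tz":0,"ax":0,"ay":0,"az":0},{"tx":0,"ty":-51,"tz":0,"ax":0,"ay":0,"az":0},{"tx":0,"ty":-51,"tz":0,"ax":0,"ay":0,"az":0}]' 1 20; python3 st.py; python3 - <<'E'
from h import *
for n in('side','scene'):
    p=bot.get_image(n)
    for q in bot.landmark_of('keeper_mid',p)[:2]: print(n,q['conf'],q['uv'],atz(p,q['uv'],.125))
E
```

```text
time_s: 23.17
position: [0.5642, -0.0641, 0.1789]
orientation: [0.0, 0.999, -0.034, 0.002]
wrist_force: [0.2, -0.4, -1.6]
grip_width: 0.0923
time_s: 24.0
position: [0.5677, -0.0138, 0.1789]
orientation: [0.0, 0.999, -0.035, 0.002]
wrist_force: [0.6, 0.2, -0.7]
grip_width: 0.0269
24.15 pos [ 0.5677 -0.0137  0.1789] F [ 0.4417  0.5012 -0.2765] T [-0.0695 -0.0437 -0.0155] width 0.015235419612624184
rot frame grip lat 2.1 along -34.7 tip 198.3 z_axis 197.6 | F tool(x,y,z) [ 0.4047 -0.5306  0.2782] yaw err deg 0.0263486171691798 tilt [0.251  0.0068]
side 0.61 [327.4, 186.7] [ 0.55421458 -0.02240897  0.125     ]
scene 0.36 [303.9, 180.1] [ 0.56742772 -0.01595853  0.125     ]
```

```bash
python3 -m creep '[{"tx":-1,"ty":-1,"tz":10,"ax":0,"ay":-0.25,"az":0},{"tx":-1,"ty":-1,"tz":20,"ax":0,"ay":-0.25,"az":0},{"tx":-1,"ty":-1,"tz":26,"ax":0,"ay":-0.25,"az":0},{"tx":-1,"ty":-1,"tz":31,"ax":0,"ay":-0.25,"az":0},{"tx":-1,"ty":-1,"tz":35,"ax":0,"ay":-0.25,"az":0},{"tx":-1,"ty":-1,"tz":39,"ax":0,"ay":-0.25,"az":0},{"tx":-1,"ty":-1,"tz":43,"ax":0,"ay":-0.25,"az":0},{"tx":-1,"ty":-1,"tz":47,"ax":0,"ay":-0.25,"az":0},{"tx":-1,"ty":-1,"tz":50,"ax":0,"ay":-0.25,"az":0},{"tx":-1,"ty":-1,"tz":50,"ax":0,"ay":-0.25,"az":0}]' 1 20; python3 st.py
```

```text
time_s: 25.18
position: [0.5668, -0.0124, 0.1285]
orientation: [0.0, 0.999, -0.034, -0.0]
wrist_force: [-1.0, -0.1, -0.4]
grip_width: 0.0004
25.3333 pos [ 0.5668 -0.0123  0.1289] F [ 0.1963 -0.3048 -0.0108] T [-0.0294 -0.0903  0.0067] width 0.0007390339331064921
rot frame grip lat 1.2 along -33.3 tip 199.7 z_axis 147.6 | F tool(x,y,z) [0.2169 0.2905 0.0108] yaw err deg 0.048530803018671964 tilt [-0.0116  0.0047]
```

```bash
python3 -m creep '[{"tx":0,"ty":0,"tz":3,"ax":0,"ay":0,"az":0},{"tx":0,"ty":0,"tz":6,"ax":0,"ay":0,"az":0},{"tx":0,"ty":0,"tz":9,"ax":0,"ay":0,"az":0},{"tx":0,"ty":0,"tz":11,"ax":0,"ay":0,"az":0},{"tx":0,"ty":0,"tz":12.5,"ax":0,"ay":0,"az":0},{"tx":0,"ty":0,"tz":12.5,"ax":0,"ay":0,"az":0}]'; python3 st.py; python3 - <<'E'
from h import *
p=bot.get_image('scene');x0,y0,x1,y1=270,150,370,210
a=cv2.resize(p['image'][y0:y1,x0:x1,::-1],None,fx=7,fy=7,interpolation=cv2.INTER_CUBIC); cv2.imwrite('pics/m.png',a)
E
```

```text
time_s: 25.83
position: [0.5667, -0.0124, 0.1161]
orientation: [0.0, 0.999, -0.034, -0.0]
wrist_force: [-0.3, 0.8, -0.4]
grip_width: 0.0005
25.9833 pos [ 0.5665 -0.0124  0.1162] F [ 0.2754  0.3205 -0.205 ] T [-0.0325 -0.0571  0.002 ] width 0.00022570788532912906
rot frame grip lat 0.8 along -33.4 tip 199.6 z_axis 134.9 | F tool(x,y,z) [ 0.2529 -0.3387  0.2047] yaw err deg 0.04784400592142157 tilt [-0.0632  0.0084]
```

```bash
python3 -m creep '[{"tx":0,"ty":0,"tz":1,"ax":0,"ay":0,"az":0},{"tx":0,"ty":0,"tz":2,"ax":0,"ay":0,"az":0},{"tx":0,"ty":0,"tz":2.8,"ax":0,"ay":0,"az":0},{"tx":0,"ty":0,"tz":2.8,"ax":0,"ay":0,"az":0}]'; python3 st.py
```

```text
time_s: 26.37
position: [0.5668, -0.0123, 0.1147]
orientation: [0.0, 0.999, -0.034, -0.0]
wrist_force: [-3.3, 0.7, 12.2]
grip_width: 0.0
26.5167 pos [ 0.5668 -0.0124  0.1147] F [-3.0505 -0.5135 12.6121] T [-0.0337  0.5303 -0.0115] width 0.00029443332059391
rot frame grip lat 1.2 along -33.4 tip 199.6 z_axis 133.4 | F tool(x,y,z) [ -3.0094   0.7235 -12.6117] yaw err deg 0.04768062111870908 tilt [-0.0073  0.0047]
```

The keeper bottomed at z = 0.1147 (expected 0.1145) with 12.6 N. I'll retreat upward and check.

```bash
python3 -m creep '[{"tx":0,"ty":0,"tz":-10,"ax":0,"ay":0,"az":0},{"tx":0,"ty":0,"tz":-40,"ax":0,"ay":0,"az":0},{"tx":0,"ty":0,"tz":-80,"ax":0,"ay":0,"az":0},{"tx":0,"ty":10,"tz":-120,"ax":0,"ay":0,"az":0},{"tx":0,"ty":20,"tz":-140,"ax":0,"ay":0,"az":0},{"tx":0,"ty":20,"tz":-140,"ax":0,"ay":0,"az":0},{"tx":0,"ty":20,"tz":-140,"ax":0,"ay":0,"az":0}]'; python3 st.py; python3 - <<'E'
from h import *
np.set_printoptions(precision=4,suppress=True)
s=bot.get_state();p=bot.get_image('wrist');q=bot.get_image('scene')
for l,z in(('keeper_mid',.1145),('shaft_grip',.095),('socket',.095)):
    for n,im in(('w',p),('s',q)):
        for r in bot.landmark_of(l,im)[:1]: print(l,n,round(r['conf'],2),np.round(r['uv'],1),atz(im,r['uv'],z,s))
f=lambda im,x0,y0,x1,y1,k:cv2.resize(im['image'][y0:y1,x0:x1,::-1],None,fx=k,fy=k,interpolation=cv2.INTER_CUBIC)
a=f(p,230,0,400,260,2.3);b=f(q,270,145,370,215,4)
h=max(a.shape[0],b.shape[0]);cv2.imwrite('pics/n.png',np.hstack([cv2.copyMakeBorder(i,0,h-i.shape[0],0,0,cv2.BORDER_CONSTANT) for i in(a,b)]))
E
```

```text
time_s: 27.1
position: [0.566, -0.0326, 0.2561]
orientation: [0.0, 0.999, -0.035, 0.001]
wrist_force: [0.4, 0.1, -0.8]
grip_width: 0.0002
27.25 pos [ 0.5647 -0.0321  0.2537] F [-0.0273  0.1311 -0.0638] T [-0.0159 -0.0648 -0.0133] width 0.0005744270312257693
rot frame grip lat 0.4 along -53.2 tip 179.8 z_axis 272.4 | F tool(x,y,z) [-0.0361 -0.1289  0.0639] yaw err deg 0.054239608480329604 tilt [-0.1663 -0.0043]
keeper_mid w 0.56 [313.2 170.5] [ 0.5648 -0.0128  0.1145]
keeper_mid s 0.45 [307.  181.2] [ 0.5621 -0.0039  0.1145]
shaft_grip w 0.62 [316.  211.5] [ 0.5644 -0.0613  0.095 ]
shaft_grip s 0.87 [287.8 193.1] [ 0.5616 -0.059   0.095 ]
socket s 0.68 [359.9 178.9] [0.5933 0.1412 0.095 ]
```

View pics/n.png

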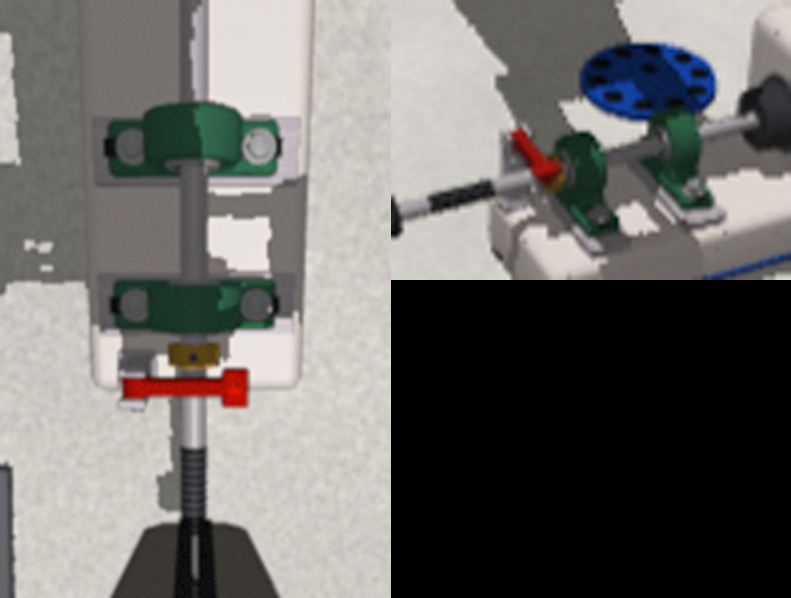

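The picture shows the shaft through both blocks and into the hub, with the collar at (193,355) just ahead of the keeper. The red bar lies level across the shaft at (185,388), and the gripper is clear and touching nothing. Handing in.

```bash
python3 -c "
from cell import bot
print(bot.get_state()['time_s']); print(bot.hand_in())"
```

```text
27.65
the job is handed in; nothing more can be done
None
```

The shaft is refitted and the keeper bar is down flat behind the collar. I handed the job in at 27.7 s, with the gripper clear and touching nothing.

I lifted the shaft by its grip, threaded it through block A (about 4 mm off to +x) and block B (about 2 mm off to −x), and seated it in the socket.

**Final checks**
- **Seating:** the tip met the socket bottom at 147.4 mm along the rotator (148 nominal), with an 11 N reaction.
- **Keeper:** the bar bottomed at z = 0.1147 m (0.1145 expected) under 12.6 N. The last picture shows it level across the shaft, just behind the collar.
- **Bench:** I touched nothing else on it and saw nothing else moved, though I did not re-measure the unused items.

**What failed or disagreed**
- The first three tries at block A met its face, pushing with 8 to 16 N. The shaft pointed about 0.5° down in the grip, so the tip was too low. Levelling it let the shaft pass with no more than about 1 N.
- One tilt correction had the wrong sign and was put right before the next push.
- The networks' camera estimates of the socket and keeper differed by up to about 2 cm, so I relied on contact there.

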